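# Set up a price card and hold a spring clip open over it

## Task

Stand the price card in the black plinth so that its foot sits fully down in the matching recess, and let go of it. Then take the blue spring clip by its two steel handles, squeeze it wide open and hold it gaping over the middle of the card's top edge, in line with the edge, one jaw on either side and well below the edge, without the clip touching the card. Finish while still holding the clip open there, and leave the other things on the desk where they are.

Things in the scene. Friction and masses are not known exactly. Their poses are not given: they have to be found in the camera images.
- card: Rigid price card, about 140 g, standing upright on a grey foot. Foot 50 mm (its x) x 80 mm (its y) x 10 mm; the white panel with orange, grey and yellow patches rises from the middle of the foot, 8 mm thick (x) and 80 mm wide (y), up to 90 mm above the underside. Origin: centre of the foot's underside; z up. It is the same either way round. Loose.
- card_top (a point): Middle of the card's top edge, 90 mm above its underside.
- plinth: Heavy black display plinth, fixed to the desk, 96 mm (its x) x 130 mm (its y) x 18 mm high, with one rectangular recess in the middle of its top, 56 mm (x) x 86 mm (y) and 10 mm deep, its rim chamfered by 4 mm. The card's foot fits it with its long side along the plinth's y, either way round. Origin: centre of the underside on the desk; z up.
- plinth_floor (a point): Centre of the recess floor, 8 mm above the desk.
- clip: Large spring clip, 70 g, loose, standing jaws down: blue arms with black lips, 44 mm long (its y), 20 mm over both (x) when shut; above the pivot two bare steel handles 34 mm wide (y), flaring to 52 mm over their outsides at the top, 95 mm above the jaw tips. Origin: middle of the shut jaw tips, underside; z up. The frame is the -x lever's and turns with it (half of the opening).
- clip_pivot (a point): Middle of the clip's pivot rod (50 mm long, along the clip's y), 45 mm above the jaw tips. Pinching the handles together along the clip's x, above the pivot, spreads the jaws: about 3 N at the handle tops to start, 7 N to open fully. It springs shut when released.
- clip_tip_fixed (a point): Inner lower edge of the lip on the clip's -x side, middle of its length.
- clip_tip_moving (a point): Inner lower edge of the lip on the clip's +x side, middle of its length; it meets the other one when the clip is shut.
- clip_jaw (a joint): Opening angle between the two jaws: 0 shut, 0.6 rad fully open; each lever turns by half of it. Fully open the handles are parallel, about 20 to 25 mm over their outsides, and the lips gape 26 mm.
- phone: Bystander: black phone lying flat, 72 x 150 x 9 mm. Origin: centre of its underside. To be left alone.
- calculator: Bystander: black desk calculator lying flat, 85 x 150 x 19 mm. Origin: centre of its underside. To be left alone.
- mug: Bystander: blue mug, 80 mm across, 92 mm high. Origin: centre of its underside. To be left alone.
- stapler: Bystander: red and black stapler, 36 x 150 x 44 mm. Origin: centre of its underside. To be left alone.
- notes: Bystander: block of yellow and orange sticky notes, 76 x 76 x 24 mm. Origin: centre of its underside. To be left alone.
- pen_cup: Bystander: dark round cup with three pens, 74 mm across, 140 mm high. Origin: centre of its underside. To be left alone.
- mouse: Bystander: black computer mouse, 108 x 60 x 32 mm. Origin: centre of its underside. To be left alone.
There are look-alikes about, which are no part of the job. What is meant by the card is not purple, and is the larger of those in its own colour. What is shaped like the plinth but brown is not meant.

How it is judged:
By the outcome, as a careful person would: the job done as asked, in the order asked, and still so for the second after the job is handed in, while the arm keeps its last pose, push and grip.
It also fails if it takes over 64 s, if anything falls off the work surface, if the arm or the gripper's body presses on something with over 40 N, if the wrist force passes 120 N, or if a joint passes its speed limit or range.

## Robot

A 6-joint arm with a two-finger parallel gripper is mounted at the origin on the work surface. World frame = base frame: x ahead of the robot, y to its left, z up, the work surface at z = 0. Lengths are in mm, angles in rad, forces in N, time in s.
With the tool pointing down it reaches from about 300 to 775 mm from the base axis. Payload 14.6 kg.
Tool frame: the origin (TCP) lies midway between the tips of the shut fingers; the grasp point (between the pads) lies 19 mm behind it (manip.hold_point_z is the distance from the TCP to the grasp point, in mm); z points along the fingers, y is the direction in which the jaws open and shut (so a half turn about z gives the same grasp; the last joint's range is limited). The gripper opens to 94 mm and grips with 3 to 60 N. Pads are 16 mm wide; open, the fingers measure 119 mm over their backs; the gripper's body (75 mm by 177 mm) begins 78 mm behind the grasp point.
Start: joints at [1.097, 0.3, 1.521, -0, 1.321, -0.067], TCP at [217.616, 505.106, 176.146] pointing down, gripper open.
Joint ranges: [-3.03, 3.03], [-0.79, 2.21], [0.23, 2.52], [-1.04, 4.18], [0, 3.07], [-2.55, 2.55]. Speed limits (rad/s): [2.22, 2.22, 2.57, 3.14, 3.14, 3.14].

## Interface

Orientations are given as [roll, pitch, yaw] about the fixed x, y, z axes, in that order (R = Rz(yaw) Ry(pitch) Rx(roll)).
In Python, from cell import manip gives the robot as it stands.
- The arm moves only by the shell command python3 -m crank 'ROWS' [OPENING] [FORCE]. ROWS is JSON, a list of rows, each an object with "offset": the shift along the world's x, y, z in m, a list of three; "spin": the turn about the world's z in degrees. In form: [{"offset": [dx, dy, dz], "spin": spin}, ...]. A call has exactly 8 rows; each row is the pose to reach, as a shift and turn from the pose measured when the call began; what a row does not reach only later rows make up. A row lasts 1/12 s, in which the tool goes at most 41.7 mm and 7.16 degrees, less where a joint would pass 70% of its speed; a pose out of reach is approached as far as the arm can. A call with a gripper value outside its range is refused whole. OPENING is the opening, from 0 (shut) to 1 (fully open), set as the call begins (- or left out, the last holds). The fingers move at their own pace and stop on an object; FORCE is the grip in N (left out, the last holds). Time passes only in rows, so rows that repeat a pose let the fingers close, or fill a call up. It gives the time, the measured TCP pose, the force and the opening at its end, in the units of the state.
- manip.read_state(): the state, without advancing time (a new reading comes with each control period).
- manip.camera(name): name is "scene" or "top" or "wrist"; returns a dict with "pixels" (384x512x3 uint8, red, green, blue), "fx", "fy", "cx", "cy" (pixels), "extrinsics" (4x4, takes a point from world to camera coordinates); the wrist camera has in their place "hand_eye" (4x4, takes a point from camera to tool coordinates, whose origin is the TCP and whose axes are the flange's). Camera axes: x right, y down, z forward; pixel columns grow to the right and rows downward; lengths in mm; the calibration is good to about 2 mm. A picture is of the moment at which its call begins: read the wrist's pose just before it. There is no depth.
- manip.sign_off(): hands the job in, once; it reports no verdict.
Trained networks look in a picture, given as the dict that the camera call returned (one of the last four; its "shot" number tells which), for a name from the list of things; names that differ only in an ending like _2 or _b are one class to them, and where a whole thing is asked for, a point or a joint stands for the part that bears it (a point fixed in the world has none). Each returns a list of dicts, best first, with "conf" (0 to 1); they miss things now and then, are a little off and sometimes report something else, mostly with a low value. They report only what shows in the picture. A call takes as long as a camera call. They do not tell look-alikes from the thing itself.
- manip.search_frame(picture, name): "location" ([x, y, z] in mm, in world coordinates, good to about 4 mm: the middle of the surface that is visible of it).
- manip.masks_of(picture, name): "mask" (384x512 bool, what is visible of it).
The state is a dict: "clock": time; "joints": joint angles; "qd": joint speeds; "effort": joint torques, N m; "eef_pos": TCP position; "eef_rot": TCP orientation; "wrist_force": force on the tool from outside, world axes, zero at the start; "moment": the same for the moment, N m; "finger_gap": finger opening in mm.
Only numpy, scipy, OpenCV 4.12 (cv2) and the standard library are available. Lean on these libraries where they do the work, as an engineer would, in place of code of your own. Each camera call takes 0.05 s, during which the arm holds its last target. There are 200 camera calls.

## Working session

There is one attempt and no reset: what is moved stays moved. The work goes in short steps, Python scripts to look and compute and a shell command to move; the robot and the scene stay as the last step left them, time stands still between calls to the robot, and variables do not carry over. Pictures are saved under pics/ and viewed, about 8 in all and at most 12, crops included, and the job is handed in when it is done.

```bash
mkdir -p pics; ls
cat > h.py <<'E'
import numpy as np, cv2
from cell import manip
def save(p,n): cv2.imwrite('pics/'+n,cv2.cvtColor(p['pixels'],cv2.COLOR_RGB2BGR))
def ray(p,u,v):
    E=np.array(p['extrinsics']);R,t=E[:3,:3],E[:3,3]
    d=R.T@np.array([(u-p['cx'])/p['fx'],(v-p['cy'])/p['fy'],1]);return -R.T@t,d
def atz(p,u,v,z):
    o,d=ray(p,u,v);return o+d*(z-o[2])/d[2]
def proj(p,X):
    E=np.array(p['extrinsics']);c=E[:3,:3]@np.array(X,float)+E[:3,3]
    return p['fx']*c[0]/c[2]+p['cx'],p['fy']*c[1]/c[2]+p['cy']
E
python3 - <<'E'
from h import *
print(manip.read_state())
a=manip.camera('scene');b=manip.camera('top')
save(a,'scene0.png');save(b,'top0.png')
for p,nm in((a,'scene'),(b,'top')):
    o,_=ray(p,0,0);print(nm,'cam at',o.round(),p['fx'])
    for n in('card','plinth','clip','phone','calculator','mug','stapler','notes','pen_cup','mouse'):
        print(nm,n,[(np.round(d['location']).tolist(),round(d['conf'],2),tuple(np.round(proj(p,d['location'])))) for d in manip.search_frame(p,n)])
E
```

```text
pics
{'clock': 0.0, 'joints': array([ 1.09738562e+00,  3.00497446e-01,  1.52155286e+00, -2.28221271e-05,
        1.32069897e+00, -6.66200785e-02]), 'qd': array([-7.79260469e-05, -2.17675970e-04,  1.90494822e-03,  3.11535736e-04,
       -2.36398895e-03,  1.38949161e-03]), 'effort': array([ 1.12009740e-03, -5.31801260e+01, -3.52730262e+01,  7.08900648e-02,
        2.44285783e-02, -1.34037778e-04]), 'eef_pos': array([217.50352996, 504.8544463 , 175.58383444]), 'eef_rot': array([-3.14043712e+00, -5.49413429e-05,  2.73480766e+00]), 'wrist_force': array([-0.58087857,  0.5793956 , -0.33206545]), 'moment': array([ 0.08778862,  0.04032956, -0.03216323]), 'finger_gap': 93.9925129029379}
scene cam at [1261.  232.  947.] 374.76828704246753
scene card [([416.0, 313.0, 22.0], 0.73, (np.float64(382.0), np.float64(216.0))), ([519.0, 233.0, 38.0], 0.61, (np.float64(351.0), np.float64(230.0))), ([530.0, 369.0, 11.0], 0.58, (np.float64(394.0), np.float64(251.0)))]
scene plinth [([251.0, 346.0, 16.0], 0.95, (np.float64(399.0), np.float64(185.0))), ([545.0, 32.0, 15.0], 0.57, (np.float64(285.0), np.float
[... 1340 characters left out ...]
4.0, -31.0, 6.0], 0.61, (np.float64(256.0), np.float64(229.0)))]
top calculator [([764.0, -3.0, 15.0], 0.73, (np.float64(250.0), np.float64(123.0))), ([547.0, -266.0, 60.0], 0.61, (np.float64(326.0), np.float64(180.0)))]
top mug [([712.0, 264.0, 50.0], 0.91, (np.float64(173.0), np.float64(133.0)))]
top stapler [([705.0, -256.0, 37.0], 0.93, (np.float64(321.0), np.float64(137.0))), ([500.0, 225.0, 22.0], 0.54, (np.float64(183.0), np.float64(194.0)))]
top notes [([358.0, 194.0, 20.0], 0.86, (np.float64(190.0), np.float64(235.0)))]
top pen_cup [([542.0, -450.0, 62.0], 0.62, (np.float64(381.0), np.float64(182.0)))]
top mouse [([333.0, -210.0, 30.0], 0.96, (np.float64(309.0), np.float64(244.0)))]
```

View pics/top0.png

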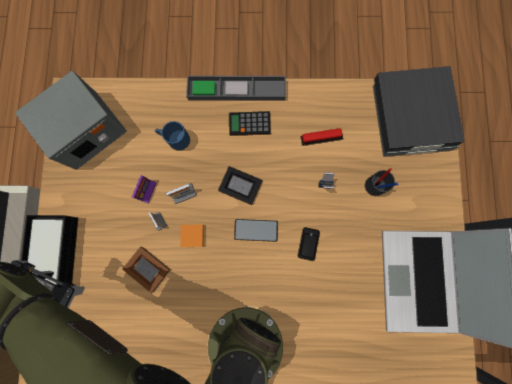

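View pics/scene0.png

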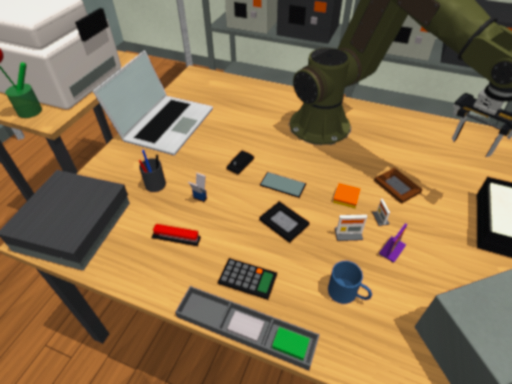

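Top view: the larger white card is at (183,194), with the small look-alike at (157,220) and the purple one at (144,188). The black plinth is at (240,185), the brown one at (147,268), and the clip at (327,181). The scene view agrees: card (351,229), plinth (285,222), clip (200,190). Next I move the wrist camera over the card.

```bash
python3 -c "
from h import *
p=manip.camera('wrist');print(np.array(p['hand_eye']).round(3),p['fx'],p['cx'],p['cy'])"
python3 -m crank '[{"offset":[0.24,-0.28,0.12],"spin":0},{"offset":[0.24,-0.28,0.12],"spin":0},{"offset":[0.24,-0.28,0.12],"spin":0},{"offset":[0.24,-0.28,0.12],"spin":0},{"offset":[0.24,-0.28,0.12],"spin":0},{"offset":[0.24,-0.28,0.12],"spin":0},{"offset":[0.24,-0.28,0.12],"spin":0},{"offset":[0.24,-0.28,0.12],"spin":0}]' 1
```

```text
[[  -0.      -0.963   -0.269   78.971]
 [   1.      -0.       0.      -1.426]
 [  -0.      -0.269    0.963 -208.288]
 [   0.       0.       0.       1.   ]] 314.3291304626127 252.27028048280795 188.52309179908357
clock: 1.82
eef_pos: [424.8, 262.7, 280.2]
eef_rot: [3.141, 0.0, 2.735]
wrist_force: [1.0, 0.9, 0.4]
finger_gap: 94.2
```

```bash
cat >> h.py <<'E'
from scipy.spatial.transform import Rotation as Ro
def wrist():
    s=manip.read_state();p=manip.camera('wrist')
    T=np.eye(4);T[:3,:3]=Ro.from_euler('xyz',s['eef_rot']).as_matrix();T[:3,3]=s['eef_pos']
    p['extrinsics']=np.linalg.inv(T@np.array(p['hand_eye']));return s,p
E
python3 - <<'E'
from h import *
s,p=wrist();save(p,'w1.png');print(s['eef_pos'],s['clock'])
import pickle;pickle.dump(p,open('w1.pkl','wb'))
for n in('card','plinth'):print(n,[(np.round(d['location']).tolist(),round(d['conf'],2),tuple(np.round(proj(p,d['location'])))) for d in manip.search_frame(p,n)])
E
```

```text
[424.75507472 262.70202229 280.19043993] 1.8167
card [([498.0, 226.0, 32.0], 0.86, (np.float64(250.0), np.float64(210.0))), ([509.0, 362.0, 30.0], 0.71, (np.float64(336.0), np.float64(182.0))), ([409.0, 316.0, 5.0], 0.56, (np.float64(281.0), np.float64(130.0)))]
plinth [([258.0, 339.0, 18.0], 0.94, (np.float64(256.0), np.float64(21.0))), ([555.0, 55.0, 14.0], 0.66, (np.float64(171.0), np.float64(273.0)))]
```

View pics/w1.png

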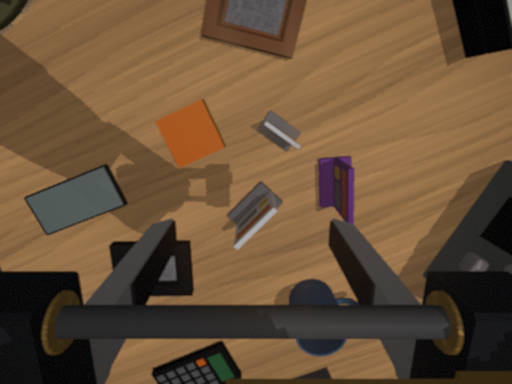

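Wrist view: the card is at about (255,215), with its white top edge running from (236,246) to (277,208). The small look-alike is at (280,130), the purple one at (338,185), and part of the plinth at (155,268). Now I measure the card's top edge.

Run:
```python
from h import *
import pickle;p=pickle.load(open('w1.pkl','rb'))
im=p['pixels'];c=im[170:260,215:295];g=c.min(2)
print(np.percentile(g,[50,90,97,99.5]))
m=np.zeros(im.shape[:2],np.uint8);m[170:260,215:295]=(g>120)
n,l,st,ce=cv2.connectedComponentsWithStats(m);k=1+st[1:,4].argmax();print(st[k])
ys,xs=np.where(l==k);r=cv2.minAreaRect(np.c_[xs,ys].astype(np.float32));b=cv2.boxPoints(r)
W=np.array([atz(p,u,v,90)[:2] for u,v in b]);print(b.round(1).tolist(),W.round(1).tolist(),[np.linalg.norm(W[i]-W[i-1]).round(1) for i in range(4)])
cr=cv2.resize(im[165:265,205:305],(800,800)[:2],interpolation=cv2.INTER_CUBIC)[:, :]
cv2.imwrite('pics/w1c.png',cv2.cvtColor(cv2.resize(cr,(600,600)),cv2.COLOR_RGB2BGR))
```

```text
[ 71.  79. 152. 169.]
[234 208  43  42 314]
[[232.89999389648438, 245.89999389648438], [273.6000061035156, 206.5], [277.5, 210.5], [236.8000030517578, 249.89999389648438]] [[519.0, 191.4], [488.0, 265.1], [495.4, 267.7], [526.8, 193.9]] [np.float64(8.2), np.float64(79.9), np.float64(7.9), np.float64(80.2)]
```

View pics/w1c.png

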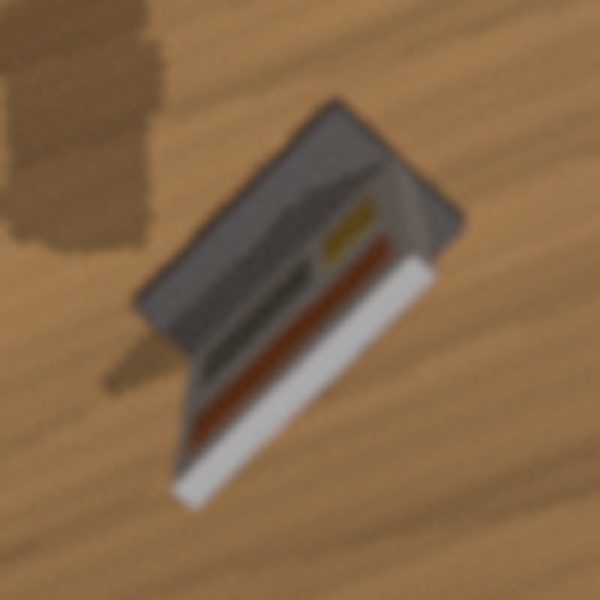

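```bash
python3 -m crank '[{"offset":[0.065,-0.2,0],"spin":-25},{"offset":[0.065,-0.2,0],"spin":-25},{"offset":[0.065,-0.2,0],"spin":-25},{"offset":[0.065,-0.2,0],"spin":-25},{"offset":[0.065,-0.2,0],"spin":-25},{"offset":[0.065,-0.2,0],"spin":-25},{"offset":[0.065,-0.2,0],"spin":-25},{"offset":[0.065,-0.2,0],"spin":-25}]'
python3 - <<'E'
from h import *
s,p=wrist();save(p,'w2.png');print(s['eef_pos'],s['eef_rot'],s['clock'])
import pickle;pickle.dump(p,open('w2.pkl','wb'))
ms=manip.masks_of(p,'plinth')
for d in ms:
    m=d['mask'].astype(np.uint8);ys,xs=np.where(m);print(d['conf'],m.sum(),xs.mean(),ys.mean())
    W=np.array([atz(p,u,v,18)[:2] for u,v in zip(xs,ys)],np.float32);r=cv2.minAreaRect(W);print(r)
E
```

```text
clock: 2.63
eef_pos: [490.0, 63.8, 279.6]
eef_rot: [3.141, 0.0, 2.295]
wrist_force: [-0.0, 0.6, -0.3]
finger_gap: 93.9
[490.03701304  63.82753712 279.63555982] [3.14078433e+00 2.77377133e-04 2.29496662e+00] 2.6333
0.87 5008 261.1451677316294 189.36301916932908
((535.783935546875, 29.7557373046875), (129.68670654296875, 99.40328979492188), 67.35592651367188)
```

View pics/w2.png

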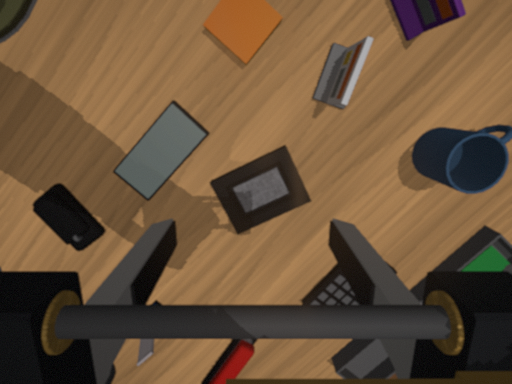

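The plinth is at about (261,189) with a grey recess floor in the middle, and the card is at (345,75). I'll refine the plinth using the recess floor.

Run:
```python
from h import *
import pickle;p=pickle.load(open('w2.pkl','rb'));im=p['pixels']
g=cv2.cvtColor(im,cv2.COLOR_RGB2GRAY)
m=np.zeros_like(g);sub=g[155:222,220:300];sat=(im.max(2).astype(int)-im.min(2))[155:222,220:300];m[155:222,220:300]=((sub>62)&(sat<30))
n,l,st,ce=cv2.connectedComponentsWithStats(m);k=1+st[1:,4].argmax();print(st[k])
ys,xs=np.where(l==k)
print('floor',cv2.minAreaRect(np.array([atz(p,u,v,8)[:2] for u,v in zip(xs,ys)],np.float32)))
# dark outline, top face
m[:]=0;s2=g[135:245,195:325];m[135:245,195:325]=(im[135:245,195:325,0]<62)
m=cv2.morphologyEx(m,cv2.MORPH_CLOSE,np.ones((3,3)))
n,l,st,ce=cv2.connectedComponentsWithStats(m);k=1+st[1:,4].argmax();print(st[k])
ys,xs=np.where(l==k)
print('outer',cv2.minAreaRect(np.array([atz(p,u,v,18)[:2] for u,v in zip(xs,ys)],np.float32)))
# predicted corners overlay
o=cv2.resize(im[130:250,190:330],None,fx=5,fy=5,interpolation=cv2.INTER_CUBIC)
def rect(c,a,hx,hy,z,col):
    a=np.deg2rad(a);y=np.array([np.cos(a),np.sin(a)]);x=np.array([y[1],-y[0]])
    q=[proj(p,[*(np.array(c)+i*hx*x+j*hy*y),z]) for i,j in((1,1),(1,-1),(-1,-1),(-1,1))]
    cv2.polylines(o,[((np.array(q)-[190,130]+.5)*5).astype(int)],True,col,1)
C=(535.8,29.8);A=67.4
rect(C,A,48,65,18,(255,0,0));rect(C,A,28,43,8,(0,255,0));rect(C,A,32,47,18,(0,255,255));rect(C,A,48,65,0,(255,255,0))
cv2.imwrite('pics/w2c.png',cv2.cvtColor(o,cv2.COLOR_RGB2BGR))
```

```text
[ 233  167   56   44 1359]
floor ((537.2132568359375, 28.154205322265625), (77.10218811035156, 47.176151275634766), 67.28791046142578)
[ 211  146   99   88 3340]
outer ((535.7203369140625, 27.865501403808594), (126.8436279296875, 96.34484100341797), 67.52033996582031)
```

View pics/w2c.png

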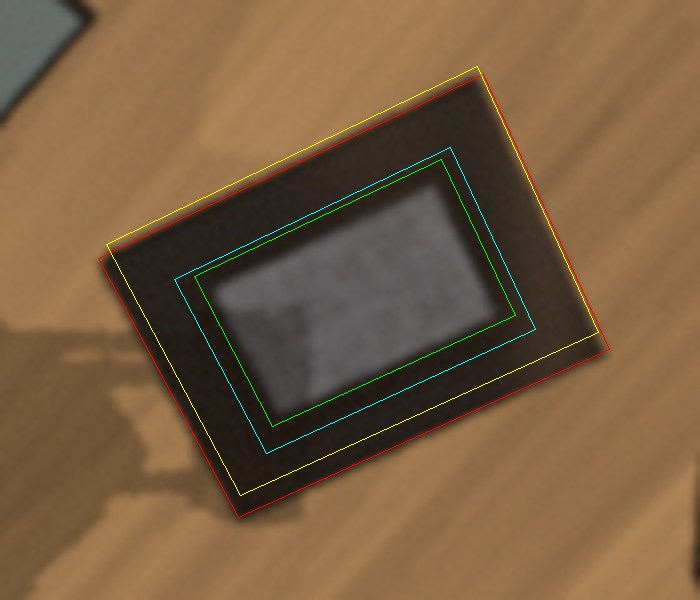

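Overlay check: the outer rim fits a plinth centre of about (536,29) with its y axis at 67.4°. The card centre is (507.3,229.5) with its y axis at 112.8°. Now I go and grasp the card.

```bash
python3 -m crank '[{"offset":[0.0173,0.1657,-0.02],"spin":-18.7},{"offset":[0.0173,0.1657,-0.05],"spin":-18.7},{"offset":[0.0173,0.1657,-0.08],"spin":-18.7},{"offset":[0.0173,0.1657,-0.12],"spin":-18.7},{"offset":[0.0173,0.1657,-0.15],"spin":-18.7},{"offset":[0.0173,0.1657,-0.15],"spin":-18.7},{"offset":[0.0173,0.1657,-0.15],"spin":-18.7},{"offset":[0.0173,0.1657,-0.15],"spin":-18.7}]' 1
python3 - <<'E'
from h import *
s,p=wrist();save(p,'w3.png');print(s['eef_pos'],s['eef_rot'],s['clock'])
import pickle;pickle.dump(p,open('w3.pkl','wb'))
for X in([507.3,229.5,90],[519+3.8,192.6,90],[491.7,266.4,90]):print(proj(p,X))
im=p['pixels'];g=im.min(2);R=proj(p,[507.3,229.5,90]);print(R)
m=(g>115).astype(np.uint8);n,l,st,ce=cv2.connectedComponentsWithStats(m)
for k in range(1,n):
  if st[k,4]>80:
    ys,xs=np.where(l==k);print(st[k],cv2.minAreaRect(np.array([atz(p,u,v,90)[:2] for u,v in zip(xs,ys)],np.float32)))
E
```

```text
clock: 3.4
eef_pos: [505.8, 231.4, 128.8]
eef_rot: [-3.139, 0.001, 1.973]
wrist_force: [-0.5, 0.3, 0.9]
finger_gap: 93.8
[505.79715544 231.39777012 128.81396483] [-3.13916063e+00  5.20168400e-04  1.97344784e+00] 3.4
(np.float64(255.04054350272565), np.float64(201.6327322717787))
(np.float64(254.71358550982106), np.float64(245.9388524021732))
(np.float64(255.27965596122235), np.float64(153.44302598294524))
(np.float64(255.04054350272565), np.float64(201.6327322717787))
[147  47  71  19 551] ((414.25201416015625, 311.2778015136719), (52.241546630859375, 5.411099433898926), 32.09054946899414)
[251 154  10  92 861] ((507.62554931640625, 229.898681640625), (7.583176612854004, 78.76732635498047), 22.989465713500977)
```

```bash
python3 -m crank '[{"offset":[0.002,-0.002,-0.02],"spin":0},{"offset":[0.002,-0.002,-0.045],"spin":0},{"offset":[0.002,-0.002,-0.07],"spin":0},{"offset":[0.002,-0.002,-0.08],"spin":0},{"offset":[0.002,-0.002,-0.08],"spin":0},{"offset":[0.002,-0.002,-0.08],"spin":0},{"offset":[0.002,-0.002,-0.08],"spin":0},{"offset":[0.002,-0.002,-0.08],"spin":0}]' 1
python3 -m crank '[{"offset":[0,0,0],"spin":0},{"offset":[0,0,0],"spin":0},{"offset":[0,0,0],"spin":0},{"offset":[0,0,0],"spin":0},{"offset":[0,0,0],"spin":0},{"offset":[0,0,0],"spin":0},{"offset":[0,0,0],"spin":0},{"offset":[0,0,0],"spin":0}]' 0 25
```

```text
clock: 4.12
eef_pos: [510.0, 229.2, 52.9]
eef_rot: [3.137, 0.001, 1.972]
wrist_force: [0.1, -0.4, 0.3]
finger_gap: 94.2
clock: 4.78
eef_pos: [509.9, 229.2, 52.8]
eef_rot: [3.138, 0.001, 1.972]
wrist_force: [-0.5, 0.8, -1.1]
finger_gap: 44.0
```

```bash
python3 -m crank '[{"offset":[0,0,0],"spin":0},{"offset":[0,0,0],"spin":0},{"offset":[0,0,0],"spin":0},{"offset":[0,0,0],"spin":0},{"offset":[0,0,0],"spin":0},{"offset":[0,0,0],"spin":0},{"offset":[0,0,0],"spin":0},{"offset":[0,0,0],"spin":0}]' 0 25
python3 -m crank '[{"offset":[0,0,0],"spin":0},{"offset":[0,0,0],"spin":0},{"offset":[0,0,0.02],"spin":0},{"offset":[0,0,0.04],"spin":0},{"offset":[0,0,0.05],"spin":0},{"offset":[0,0,0.05],"spin":0},{"offset":[0,0,0.05],"spin":0},{"offset":[0,0,0.05],"spin":0}]'
```

```text
clock: 5.45
eef_pos: [509.9, 229.2, 52.9]
eef_rot: [3.138, 0.001, 1.972]
wrist_force: [0.1, 0.0, 1.1]
finger_gap: 7.8
clock: 6.12
eef_pos: [509.4, 229.0, 101.7]
eef_rot: [3.139, 0.001, 1.972]
wrist_force: [-0.8, 0.3, -1.9]
finger_gap: 7.6
```

```bash
python3 -m crank '[{"offset":[0.003,-0.02,0.02],"spin":-6},{"offset":[0.007,-0.05,0.02],"spin":-12},{"offset":[0.011,-0.08,0.02],"spin":-18},{"offset":[0.015,-0.115,0.02],"spin":-25},{"offset":[0.019,-0.15,0.02],"spin":-32},{"offset":[0.023,-0.18,0.02],"spin":-39},{"offset":[0.026,-0.201,0.02],"spin":-45.6},{"offset":[0.026,-0.201,0.02],"spin":-45.6}]'
python3 -m crank '[{"offset":[0,0,0],"spin":0},{"offset":[0,0,0],"spin":0},{"offset":[0,0,0],"spin":0},{"offset":[0,0,0],"spin":0},{"offset":[0,0,0],"spin":0},{"offset":[0,0,0],"spin":0},{"offset":[0,0,0],"spin":0},{"offset":[0,0,0],"spin":0}]'
python3 - <<'E'
from h import *
s,p=wrist();save(p,'w4.png');print(s['eef_pos'],s['eef_rot'],s['clock'])
import pickle;pickle.dump((s,p),open('w4.pkl','wb'))
t=manip.camera('top');pickle.dump(t,open('t4.pkl','wb'))
E
```

```text
clock: 6.78
eef_pos: [535.3, 24.6, 120.4]
eef_rot: [3.141, 0.002, 1.166]
wrist_force: [-0.5, 0.2, -1.4]
finger_gap: 7.8
clock: 7.45
eef_pos: [535.3, 24.8, 120.5]
eef_rot: [3.14, 0.002, 1.167]
wrist_force: [0.3, 0.2, -1.9]
finger_gap: 8.0
[535.30260992  24.82663378 120.46473995] [3.14037025e+00 1.86176357e-03 1.16652895e+00] 7.45
```

View pics/w4.png

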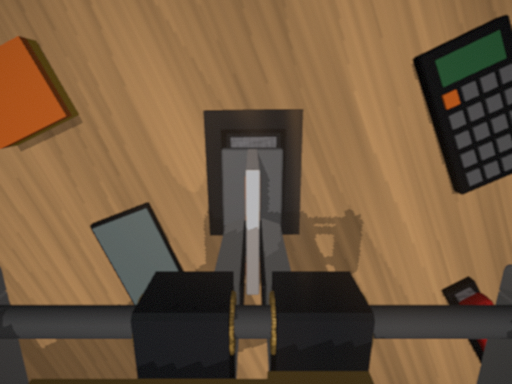

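Wrist view with the card held: the foot spans columns 222–283 with its far edge at row 150. It is square with the plinth rim, which spans columns 205–302 with its far edge at row 110. I'll compute the residuals.

Run:
```python
from h import *
import pickle;s,p=pickle.load(open('w4.pkl','rb'));im=p['pixels']
g=cv2.GaussianBlur(im[:,:,0].astype(np.float32),(3,3),0)
for r in(135,160,185,210,225):
    d=np.diff(g[r]);e=[(i,int(d[i])) for i in range(195,312) if abs(d[i])>9 and abs(d[i])>=abs(d[i-1]) and abs(d[i])>abs(d[i+1])];print(r,e)
for c in(212,240,265,295):
    d=np.diff(g[:,c]);print('col',c,[(i,int(d[i])) for i in range(100,260) if abs(d[i])>9 and abs(d[i])>=abs(d[i-1]) and abs(d[i])>abs(d[i+1])])
T=np.linalg.inv(np.array(p['extrinsics']))@np.linalg.inv(np.array(p['hand_eye']))
T=np.eye(4);T[:3,:3]=Ro.from_euler('xyz',s['eef_rot']).as_matrix();T[:3,3]=s['eef_pos']
def tool(u,v,z):
    return (np.linalg.inv(T)@np.r_[atz(p,u,v,z),1])[:2].round(1)
print('foot far L/R',tool(222,150,77.5),tool(283,150,77.5),'panel top far',tool(252.5,169,157.6))
print('plinth top far L,R (z18)',tool(205,113,18),tool(302,113,18),'near L,R',tool(210,235,18),tool(300,235,18))
```

```text
135 [(204, -37), (301, 28)]
160 [(205, -43), (221, 14), (257, -11), (282, -17), (300, 30)]
185 [(207, -36), (222, 15), (244, 27), (259, -35), (281, -17), (300, 26)]
210 [(207, -35), (222, 14), (245, 27), (259, -36), (280, -16), (299, 27)]
225 [(203, -14), (209, -26), (223, 14), (242, -13), (245, 43), (258, -42), (261, 13), (280, -15), (298, 19)]
col 212 [(109, -37), (234, 28)]
col 240 [(109, -30), (136, 19), (146, -16), (149, 9)]
col 265 [(108, -32), (136, 21), (146, -12), (149, 9)]
col 295 [(108, -26), (233, 25)]
foot far L/R [ 38.9 -25.1] [38.9 23.9] panel top far [40.4 -0.7]
plinth top far L,R (z18) [ 65.6 -46.2] [65.6 47. ] near L,R [-61.5 -46.1] [-61.5  50.3]
```

```bash
python3 -m crank '[{"offset":[0.0014,0.003,-0.005],"spin":0.4},{"offset":[0.0014,0.003,-0.015],"spin":0.4},{"offset":[0.0014,0.003,-0.025],"spin":0.4},{"offset":[0.0014,0.003,-0.035],"spin":0.4},{"offset":[0.0014,0.003,-0.04],"spin":0.4},{"offset":[0.0014,0.003,-0.04],"spin":0.4},{"offset":[0.0014,0.003,-0.04],"spin":0.4},{"offset":[0.0014,0.003,-0.04],"spin":0.4}]'
python3 - <<'E'
from h import *
s,p=wrist();save(p,'w5.png');print(s['eef_pos'],s['eef_rot'],s['clock'])
T=np.eye(4);T[:3,:3]=Ro.from_euler('xyz',s['eef_rot']).as_matrix();T[:3,3]=s['eef_pos']
def tool(u,v,z): return (np.linalg.inv(T)@np.r_[atz(p,u,v,z),1])[:2].round(1)
g=cv2.GaussianBlur(p['pixels'][:,:,0].astype(np.float32),(3,3),0)
def ed(d,a,b):return [(i+.5,int(d[i])) for i in range(a,b) if abs(d[i])>8 and abs(d[i])>=abs(d[i-1]) and abs(d[i])>abs(d[i+1])]
fz=s['eef_pos'][2]-52.9+10
for r in(115,140,170,190,210):print(r,[(e,v,tool(e,r,18)[1],tool(e,r,fz)[1]) for e,v in ed(np.diff(g[r]),190,320)])
for c in(212,235,270,290):print('col',c,[(e,v,'z18',tool(c,e,18)[0],'foot',tool(c,e,fz)[0],'z0',tool(c,e,0)[0]) for e,v in ed(np.diff(g[:,c]),80,265)])
E
```

```text
clock: 8.22
eef_pos: [537.0, 27.7, 80.8]
eef_rot: [3.14, 0.002, 1.173]
wrist_force: [1.0, 0.1, -0.3]
finger_gap: 7.8
[536.95381373  27.65968503  80.773719  ] [3.13987693e+00 1.65397704e-03 1.17313835e+00] 8.2167
115 [(196.5, -17, np.float64(-47.6), np.float64(-44.2)), (309.5, 22, np.float64(47.3), np.float64(43.8))]
140 [(197.5, -38, np.float64(-47.8), np.float64(-44.3)), (308.5, 33, np.float64(47.5), np.float64(43.9))]
170 [(198.5, -40, np.float64(-48.2), np.float64(-44.7)), (221.5, 18, np.float64(-27.9), np.float64(-25.9)), (245.5, 23, np.float64(-6.8), np.float64(-6.3)), (259.5, -29, np.float64(5.6), np.float64(5.1)), (265.5, 8, np.float64(10.8), np.float64(10.0)), (281.5, -17, np.float64(24.9), np.float64(23.0)), (307.5, 36, np.float64(47.8), np.float64(44.3))]
190 [(199.5, -38, np.float64(-48.1), np.float64(-44.6)), (222.5, 18, np.float64(-27.5), np.float64(-25.5)), (244.5, 28, np.float64(-7.8), np.float64(-7.3)), (259.5, -37, np.float64(5.7), np.float64(5.2)), (281.5, -17, np.float64(25.4), np.float64(23.5)), (306.5, 31, np.float64(47.8), np.float64(44.2))]
210 [(201.5, -37, np
[... 508 characters left out ...]
at64(65.8), 'foot', np.float64(66.6), 'z0', np.float64(65.1)), (144.5, 18, 'z18', np.float64(40.7), 'foot', np.float64(43.3), 'z0', np.float64(38.3)), (149.5, 10, 'z18', np.float64(36.3), 'foot', np.float64(39.3), 'z0', np.float64(33.6))]
col 270 [(114.5, -33, 'z18', np.float64(65.8), 'foot', np.float64(66.6), 'z0', np.float64(65.1)), (144.5, 16, 'z18', np.float64(40.6), 'foot', np.float64(43.3), 'z0', np.float64(38.2)), (149.5, 9, 'z18', np.float64(36.3), 'foot', np.float64(39.3), 'z0', np.float64(33.6))]
col 290 [(113.5, -32, 'z18', np.float64(66.6), 'foot', np.float64(67.4), 'z0', np.float64(66.0)), (254.5, 27, 'z18', np.float64(-64.0), 'foot', np.float64(-53.6), 'z0', np.float64(-73.3))]
```

```bash
python3 -m crank '[{"offset":[0.0015,0.0005,0],"spin":0},{"offset":[0.0015,0.0005,-0.003],"spin":0},{"offset":[0.0015,0.0005,-0.006],"spin":0},{"offset":[0.0015,0.0005,-0.009],"spin":0},{"offset":[0.0015,0.0005,-0.012],"spin":0},{"offset":[0.0015,0.0005,-0.015],"spin":0},{"offset":[0.0015,0.0005,-0.017],"spin":0},{"offset":[0.0015,0.0005,-0.017],"spin":0}]'
```

```text
clock: 8.93
eef_pos: [538.2, 28.2, 63.3]
eef_rot: [3.14, 0.002, 1.173]
wrist_force: [0.1, 0.1, -2.2]
finger_gap: 7.5
```

```bash
python3 -m crank '[{"offset":[0,0,-0.001],"spin":0},{"offset":[0,0,-0.002],"spin":0},{"offset":[0,0,-0.003],"spin":0},{"offset":[0,0,-0.0035],"spin":0},{"offset":[0,0,-0.0035],"spin":0},{"offset":[0,0,-0.0035],"spin":0},{"offset":[0,0,-0.0035],"spin":0},{"offset":[0,0,-0.0035],"spin":0}]'
```

```text
clock: 9.6
eef_pos: [538.6, 28.0, 60.9]
eef_rot: [3.139, 0.002, 1.173]
wrist_force: [-3.6, -1.6, 9.5]
finger_gap: 7.6
```

Contact came at a foot height of 8.0 mm with 9.5 N, so the foot is on the recess floor. Releasing and rising.

```bash
python3 -m crank '[{"offset":[0,0,0.001],"spin":0},{"offset":[0,0,0.001],"spin":0},{"offset":[0,0,0.001],"spin":0},{"offset":[0,0,0.001],"spin":0},{"offset":[0,0,0.001],"spin":0},{"offset":[0,0,0.001],"spin":0},{"offset":[0,0,0.001],"spin":0},{"offset":[0,0,0.001],"spin":0}]' 1
python3 -m crank '[{"offset":[0,0,0.01],"spin":0},{"offset":[0,0,0.03],"spin":0},{"offset":[0,0,0.06],"spin":0},{"offset":[0,0,0.1],"spin":0},{"offset":[0,0,0.14],"spin":0},{"offset":[0,0,0.16],"spin":0},{"offset":[0,0,0.16],"spin":0},{"offset":[0,0,0.16],"spin":0}]'
python3 - <<'E'
from h import *
s,p=wrist();save(p,'w6.png');print(s['eef_pos'],s['eef_rot'],s['clock'])
im=p['pixels'];g=im.min(2)
R=proj(p,[537,29,98]);print(R)
m=(g>110).astype(np.uint8);n,l,st,ce=cv2.connectedComponentsWithStats(m)
for k in range(1,n):
  if st[k,4]>80:
    ys,xs=np.where(l==k);print(st[k],cv2.minAreaRect(np.array([atz(p,u,v,98)[:2] for u,v in zip(xs,ys)],np.float32)))
u,v=map(int,R);cv2.imwrite('pics/w6c.png',cv2.cvtColor(cv2.resize(im[max(0,v-90):v+90,u-90:u+90],(600,600),interpolation=cv2.INTER_CUBIC),cv2.COLOR_RGB2BGR))
E
```

```text
clock: 10.27
eef_pos: [538.6, 28.0, 61.8]
eef_rot: [3.139, 0.002, 1.173]
wrist_force: [1.5, 0.4, -0.6]
finger_gap: 57.8
clock: 10.93
eef_pos: [538.8, 28.0, 223.1]
eef_rot: [3.137, 0.001, 1.173]
wrist_force: [-0.1, 0.3, -0.7]
finger_gap: 94.0
[538.82070946  28.02320784 223.11691731] [3.13714095e+00 8.25742101e-04 1.17318590e+00] 10.9333
(np.float64(250.6279857782294), np.float64(173.98129933183768))
[498   0  14  70 590] ((818.1066284179688, 59.47633361816406), (63.78007888793945, 12.118121147155762), 79.73953247070312)
[247 137   8  73 576] ((536.7059936523438, 28.933452606201172), (80.18794250488281, 7.822397232055664), 67.28518676757812)
```

View pics/w6c.png

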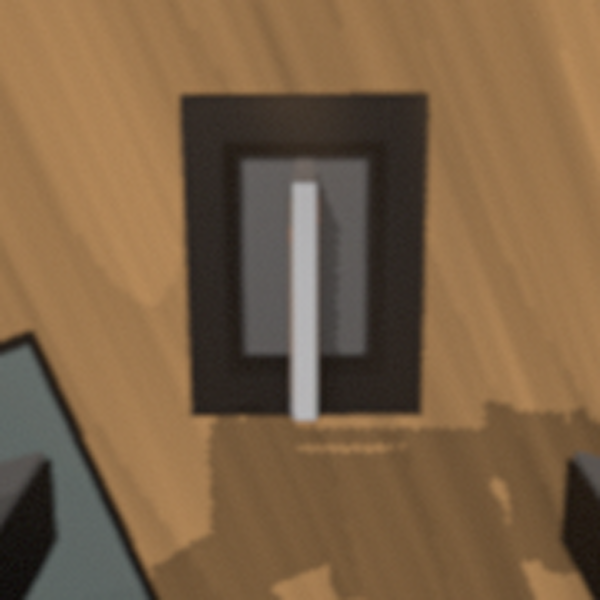

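The card is seated: its top edge measures 80.2 × 7.8 mm at z=98, the angle is 67.3°, and the foot is flush in the recess with an even margin. Now the clip.

```bash
python3 -m crank '[{"offset":[0.01,-0.04,0],"spin":0},{"offset":[0.01,-0.08,0],"spin":0},{"offset":[0.01,-0.12,0],"spin":0},{"offset":[0.01,-0.16,0],"spin":0},{"offset":[0.01,-0.2,0],"spin":0},{"offset":[0.01,-0.24,0],"spin":0},{"offset":[0.01,-0.28,0],"spin":0},{"offset":[0.01,-0.29,0],"spin":0}]'
python3 - <<'E'
from h import *
s,p=wrist();save(p,'w7.png');print(s['eef_pos'],s['eef_rot'],s['clock'])
import pickle;pickle.dump((s,p),open('w7.pkl','wb'))
for n in('clip','clip_pivot'):
  for d in manip.search_frame(p,n):print(n,np.round(d['location']),d['conf'],proj(p,d['location']))
u,v=map(int,proj(p,[549,-264,60]))
cv2.imwrite('pics/w7c.png',cv2.cvtColor(cv2.resize(p['pixels'][v-60:v+60,u-60:u+60],(600,600),interpolation=cv2.INTER_CUBIC),cv2.COLOR_RGB2BGR));print(u,v)
E
```

```text
clock: 11.65
eef_pos: [546.8, -266.6, 219.3]
eef_rot: [-3.14, 0.002, 1.169]
wrist_force: [0.2, -0.1, -0.6]
finger_gap: 93.9
[ 546.79823792 -266.61612677  219.31231996] [-3.14031919e+00  2.21342307e-03  1.16942195e+00] 11.65
clip [ 539. -268.   63.] 0.75 (np.float64(247.4181031700924), np.float64(171.76188398381208))
clip [379. -45.   9.] 0.31 (np.float64(57.11173554447237), np.float64(48.832291030924466))
clip_pivot [ 542. -267.   65.] 0.62 (np.float64(249.50513574453475), np.float64(170.4610186110677))
253 164
```

View pics/w7c.png

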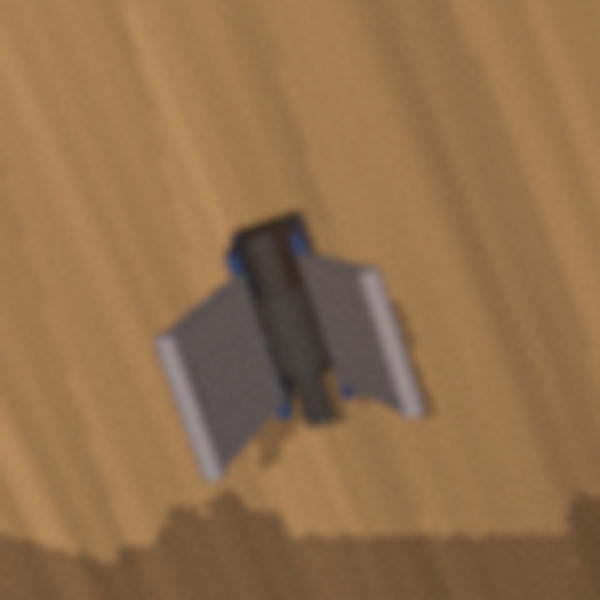

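Crop (×5, origin (193,104)): the left handle's top edge runs from (165,338) to (215,476), and the right one from (372,270) to (415,415). The pivot and jaws are dark, in between.

Run:
```python
from h import *
import pickle;s,p=pickle.load(open('w7.pkl','rb'));im=p['pixels']
P=np.array([[165,338],[215,476],[372,270],[415,415]])/5+[193,104]-.5
W=np.array([atz(p,u,v,95)[:2] for u,v in P]);print(W.round(1))
dl=W[1]-W[0];dr=W[3]-W[2]
print('len',np.linalg.norm(dl),np.linalg.norm(dr),'ang',[np.rad2deg(np.arctan2(-d[1],-d[0])).round(1) for d in(dl,dr)])
g=im.min(2);m=np.zeros_like(g);m[155:205,220:282]=g[155:205,220:282]>np.percentile(g[155:205,220:282],93)
n,l,st,ce=cv2.connectedComponentsWithStats(m);cs=[]
for k in range(1,n):
  if st[k,4]>20:
    ys,xs=np.where(l==k);r=cv2.minAreaRect(np.array([atz(p,u,v,94)[:2] for u,v in zip(xs,ys)],np.float32));print(st[k],r);cs.append(r[0])
print('centre',W.mean(0),np.mean(cs,0),'sep',np.linalg.norm(np.subtract(cs[0],cs[-1])))
```

```text
[[ 520.6 -251.8]
 [ 517.9 -284.6]
 [ 567.4 -255.5]
 [ 563.9 -289. ]]
len 32.968801561122845 33.60655201630038 ang [np.float64(85.3), np.float64(84.0)]
[265 158  12  30 106] ((565.0847778320312, -272.7199401855469), (33.85893630981445, 3.7932369709014893), 85.08617401123047)
[224 171  13  29 103] ((518.625732421875, -268.6672058105469), (33.5007438659668, 3.86094331741333), 83.92094421386719)
centre [ 542.44726602 -270.22824111] [ 541.85525513 -270.693573  ] sep 46.63547529871725
```

```bash
python3 -m crank '[{"offset":[-0.003,-0.0047,-0.02],"spin":7},{"offset":[-0.003,-0.0047,-0.05],"spin":14},{"offset":[-0.003,-0.0047,-0.08],"spin":17.6},{"offset":[-0.003,-0.0047,-0.09],"spin":17.6},{"offset":[-0.003,-0.0047,-0.09],"spin":17.6},{"offset":[-0.003,-0.0047,-0.09],"spin":17.6},{"offset":[-0.003,-0.0047,-0.09],"spin":17.6},{"offset":[-0.003,-0.0047,-0.09],"spin":17.6}]'
python3 - <<'E'
from h import *
s,p=wrist();save(p,'w8.png');print(s['eef_pos'],s['eef_rot'],s['clock'])
T=np.eye(4);T[:3,:3]=Ro.from_euler('xyz',s['eef_rot']).as_matrix();T[:3,3]=s['eef_pos']
im=p['pixels'];g=im.min(2)
u,v=map(int,proj(p,[542,-270.5,95]));w=60
s0=g[v-w:v+w,u-w:u+w];m=np.zeros_like(g);m[v-w:v+w,u-w:u+w]=s0>np.percentile(s0,94)
n,l,st,ce=cv2.connectedComponentsWithStats(m)
for k in range(1,n):
  if st[k,4]>60:
    ys,xs=np.where(l==k);r=cv2.minAreaRect(np.array([atz(p,a,b,94.5)[:2] for a,b in zip(xs,ys)],np.float32));print(st[k],r,(np.linalg.inv(T)@np.r_[r[0],94.5,1])[:2])
E
```

```text
clock: 12.47
eef_pos: [545.5, -266.7, 131.9]
eef_rot: [3.14, 0.002, 1.478]
wrist_force: [-0.4, -0.8, 0.5]
finger_gap: 94.0
[ 545.53169466 -266.71587043  131.9131644 ] [3.13974638e+00 2.43337577e-03 1.47825023e+00] 12.4667
[235 143   6  28  93] ((536.446533203125, -230.98651123046875), (21.678665161132812, 3.671234607696533), 89.75057220458984) [ 34.8278021  -12.41707522]
[218 183   8  41 267] ((518.68017578125, -268.34979248046875), (34.64292907714844, 5.463191509246826), 85.25798034667969) [ -4.01733521 -26.65466254]
[275 183   7  41 268] ((565.1296997070312, -272.684326171875), (34.66339111328125, 4.986963272094727), 85.80119323730469) [-4.04073126 19.99658052]
```

```bash
python3 -m crank '[{"offset":[-0.0017,-0.004,-0.005],"spin":0},{"offset":[-0.0017,-0.004,-0.02],"spin":0},{"offset":[-0.0017,-0.004,-0.035],"spin":0},{"offset":[-0.0017,-0.004,-0.05],"spin":0},{"offset":[-0.0017,-0.004,-0.06],"spin":0},{"offset":[-0.0017,-0.004,-0.065],"spin":0},{"offset":[-0.0017,-0.004,-0.065],"spin":0},{"offset":[-0.0017,-0.004,-0.065],"spin":0}]' 1
python3 -m crank '[{"offset":[0,0,0],"spin":0},{"offset":[0,0,0],"spin":0},{"offset":[0,0,0],"spin":0},{"offset":[0,0,0],"spin":0},{"offset":[0,0,0],"spin":0},{"offset":[0,0,0],"spin":0},{"offset":[0,0,0],"spin":0},{"offset":[0,0,0],"spin":0}]' 0 20
python3 -m crank '[{"offset":[0,0,0],"spin":0},{"offset":[0,0,0],"spin":0},{"offset":[0,0,0],"spin":0},{"offset":[0,0,0],"spin":0},{"offset":[0,0,0],"spin":0},{"offset":[0,0,0],"spin":0},{"offset":[0,0,0],"spin":0},{"offset":[0,0,0],"spin":0}]' 0 20
```

```text
clock: 13.18
eef_pos: [543.9, -271.0, 67.2]
eef_rot: [3.14, 0.002, 1.478]
wrist_force: [-0.4, 0.5, 0.0]
finger_gap: 93.9
clock: 13.85
eef_pos: [543.9, -271.0, 67.2]
eef_rot: [3.14, 0.002, 1.478]
wrist_force: [-0.3, 0.3, 0.5]
finger_gap: 44.0
clock: 14.52
eef_pos: [543.9, -271.0, 67.2]
eef_rot: [3.14, 0.002, 1.478]
wrist_force: [-0.9, -0.2, 0.5]
finger_gap: 0.2
```

The gap reads 0.2 mm, so the clip is not between the pads. Looking.

Run:
```python
from h import *
s,p=wrist();save(p,'w9.png');print(s['clock'],s['finger_gap'],s['eef_pos'])
a=manip.camera('scene');save(a,'s9.png')
u,v=map(int,proj(a,[544,-271,50]));c=cv2.resize(a['pixels'][v-45:v+45,u-45:u+45],(400,400),interpolation=cv2.INTER_CUBIC)
cv2.imwrite('pics/c9.png',cv2.cvtColor(np.hstack([cv2.resize(p['pixels'][60:360,100:400],(400,400)),c]),cv2.COLOR_RGB2BGR))
```

```text
14.5167 0.21542153898705038 [ 543.89136374 -270.96728394   67.16065059]
```

View pics/c9.png

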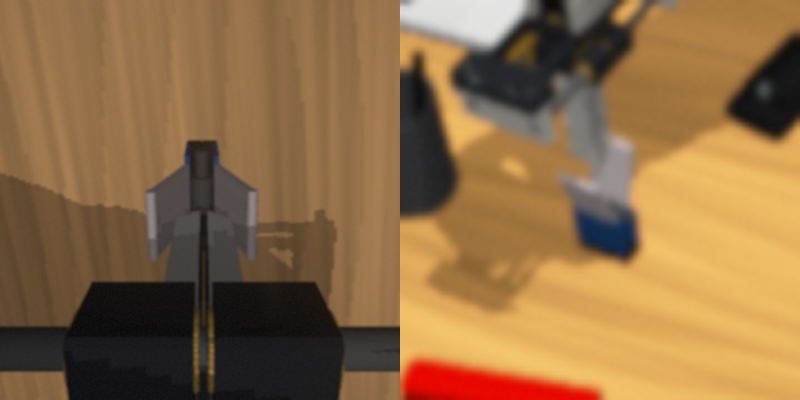

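The clip still stands shut, but it has moved out ahead of the fingers along tool x (away from the gripper body in the wrist view). I'll measure where it is before retrying.

```bash
cat >> h.py <<'E'
def tf(s):
    T=np.eye(4);T[:3,:3]=Ro.from_euler('xyz',s['eef_rot']).as_matrix();T[:3,3]=s['eef_pos'];return T
E
python3 - <<'E'
from h import *
s,p=wrist();T=tf(s);im=p['pixels'];g=im.min(2).astype(int);
# bright handle strips
m=np.zeros(g.shape,np.uint8);R=slice(185,270),slice(195,310);m[R]=(g[R]>95)
n,l,st,ce=cv2.connectedComponentsWithStats(m)
for k in range(1,n):
  if st[k,4]>60:
    ys,xs=np.where(l==k);r=cv2.minAreaRect(np.array([atz(p,a,b,94.5)[:2] for a,b in zip(xs,ys)],np.float32));print(st[k],np.round(r[0],1),np.round(r[1],1),round(r[2],1),'tool',(np.linalg.inv(T)@np.r_[r[0],94.5,1])[:2].round(1))
# tip of fingers for reference: tool (x,0,0) for x=-8,8 ; pad edge at grasp height
for q in([8,0,0],[-8,0,0],[8,0,-19]):
    print('tool',q,proj(p,(T@np.r_[q,1])[:3]))
E
```

```text
[209 204   8  36 228] [ 519.2 -263.1] [23.1  4.1] 85.6 tool [  5.5 -25.3]
[286 204   7  27 180] [ 565.9 -264.5] [17.1  3.7] 86.3 tool [ 8.5 21.4]
tool [8, 0, 0] (np.float64(253.9675750183349), np.float64(203.79766510055524))
tool [-8, 0, 0] (np.float64(253.9422177283312), np.float64(225.18168054591166))
tool [8, 0, -19] (np.float64(254.1201403100396), np.float64(213.1700307065271))
```

View pics/w9.png

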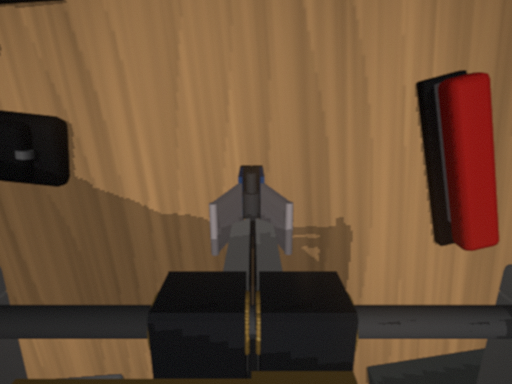

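The clip has not moved: its handles are still centred at tool x≈0, y≈-2, and the shut fingers stand between them. So the fingers closed above the handles and came down inside. It looks like the open fingertips sit well behind the TCP and swing forward as they shut. I'll rise and measure tip height against opening.

```bash
python3 -m crank '[{"offset":[0,0,0.01],"spin":0},{"offset":[0,0,0.03],"spin":0},{"offset":[0,0,0.05],"spin":0},{"offset":[0,0,0.08],"spin":0},{"offset":[0,0,0.1],"spin":0},{"offset":[0,0,0.1],"spin":0},{"offset":[0,0,0.1],"spin":0},{"offset":[0,0,0.1],"spin":0}]'
python3 -c "
from h import *;import pickle;pickle.dump(wrist(),open('f0.pkl','wb'))"
python3 -m crank '[{"offset":[0,0,0],"spin":0},{"offset":[0,0,0],"spin":0},{"offset":[0,0,0],"spin":0},{"offset":[0,0,0],"spin":0},{"offset":[0,0,0],"spin":0},{"offset":[0,0,0],"spin":0},{"offset":[0,0,0],"spin":0},{"offset":[0,0,0],"spin":0}]' 0.53
python3 -c "
from h import *;import pickle;pickle.dump(wrist(),open('f5.pkl','wb'))"
python3 -m crank '[{"offset":[0,0,0],"spin":0},{"offset":[0,0,0],"spin":0},{"offset":[0,0,0],"spin":0},{"offset":[0,0,0],"spin":0},{"offset":[0,0,0],"spin":0},{"offset":[0,0,0],"spin":0},{"offset":[0,0,0],"spin":0},{"offset":[0,0,0],"spin":0}]' 1
python3 - <<'E'
from h import *;import pickle
f=[pickle.load(open('f0.pkl','rb')),pickle.load(open('f5.pkl','rb')),wrist()]
I=[cv2.GaussianBlur(a[1]['pixels'].astype(np.float32),(3,3),0) for a in f]
for k in range(3):
    s=f[k][0];d=np.minimum(*[np.abs(I[k]-I[j]).max(2) for j in range(3) if j!=k])>12
    m=cv2.morphologyEx(d[:268].astype(np.uint8),cv2.MORPH_OPEN,np.ones((3,3)));n,l,st,ce=cv2.connectedComponentsWithStats(m)
    print('gap',s['finger_gap'].round(1),s['eef_pos'].round(1),[st[i].tolist() for i in range(1,n) if st[i,4]>60])
    for i in range(1,n):
        if st[i,4]>60:
            r0=st[i,1];xs=[np.where(l[r]==i)[0] for r in range(r0,r0+13,4)];print([(int(x.min()),int(x.max())) for x in xs])
cv2.imwrite('pics/f.png',cv2.cvtColor(np.hstack([a[1]['pixels'][150:330,120:385] for a in f]),cv2.COLOR_RGB2BGR))
E
```

```text
clock: 15.33
eef_pos: [543.6, -270.8, 166.6]
eef_rot: [3.14, 0.002, 1.478]
wrist_force: [-0.5, -0.4, -0.3]
finger_gap: 0.4
clock: 16.05
eef_pos: [543.5, -270.7, 166.2]
eef_rot: [3.141, 0.002, 1.478]
wrist_force: [-0.3, 0.7, -0.3]
finger_gap: 48.8
clock: 16.77
eef_pos: [543.4, -270.7, 166.2]
eef_rot: [3.141, 0.002, 1.478]
wrist_force: [0.4, 0.2, 0.1]
finger_gap: 93.7Traceback (most recent call last):
  File "<stdin>", line 7, in <module>
AttributeError: 'float' object has no attribute 'round'
```

Run:
```python
from h import *;import pickle
f=[pickle.load(open('f0.pkl','rb')),pickle.load(open('f5.pkl','rb')),wrist()]
I=[cv2.GaussianBlur(a[1]['pixels'].astype(np.float32),(3,3),0) for a in f]
for k in range(3):
    s=f[k][0];d=np.minimum(*[np.abs(I[k]-I[j]).max(2) for j in range(3) if j!=k])>12
    m=cv2.morphologyEx(d[:268].astype(np.uint8),cv2.MORPH_OPEN,np.ones((3,3)));n,l,st,ce=cv2.connectedComponentsWithStats(m)
    print('gap',round(s['finger_gap'],1),np.round(s['eef_pos'],1),[st[i].tolist() for i in range(1,n) if st[i,4]>60])
    for i in range(1,n):
        if st[i,4]>60:
            r0=st[i,1];xs=[np.where(l[r]==i)[0] for r in range(r0,r0+13,4)];print([(int(x.min()),int(x.max())) for x in xs if len(x)])
cv2.imwrite('pics/f.png',cv2.cvtColor(np.hstack([a[1]['pixels'][150:330,120:385] for a in f]),cv2.COLOR_RGB2BGR))
```

```text
gap 0.4 [ 543.6 -270.8  166.6] [[223, 207, 59, 61, 2704], [296, 234, 9, 10, 65]]
[(253, 256), (247, 266), (240, 276), (244, 276)]
[(300, 303), (296, 304), (300, 303)]
gap 48.8 [ 543.5 -270.7  166.2] [[277, 208, 17, 11, 131], [169, 219, 45, 49, 1545], [291, 218, 47, 50, 1567]]
[(277, 281), (277, 285), (278, 293)]
[(204, 209), (191, 213), (189, 213), (187, 213)]
[(295, 299), (292, 310), (291, 316), (292, 318)]
gap 94.0 [ 543.5 -270.7  166.2] [[294, 208, 21, 12, 181], [115, 218, 63, 50, 1941], [327, 218, 64, 50, 2008], [296, 234, 9, 10, 65]]
[(295, 301), (294, 312), (296, 314)]
[(170, 172), (156, 176), (149, 176), (146, 176)]
[(332, 337), (328, 351), (328, 356), (328, 360)]
[(300, 303), (296, 304), (300, 303)]
```

View pics/f.png

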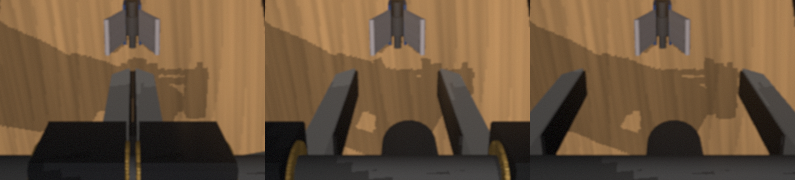

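The view shows the same tip row (~220) at every gap, so the fingertips do not swing. Scaled by the known gap, they lie about 25 mm short of the stated TCP. The first closing therefore passed just above the handles, and I go about 25 mm lower.

```bash
python3 -c "
from cell import manip;print(manip.hold_point_z)"
python3 -m crank '[{"offset":[0.0003,-0.0003,-0.03],"spin":0},{"offset":[0.0003,-0.0003,-0.06],"spin":0},{"offset":[0.0003,-0.0003,-0.08],"spin":0},{"offset":[0.0003,-0.0003,-0.1],"spin":0},{"offset":[0.0003,-0.0003,-0.115],"spin":0},{"offset":[0.0003,-0.0003,-0.124],"spin":0},{"offset":[0.0003,-0.0003,-0.124],"spin":0},{"offset":[0.0003,-0.0003,-0.124],"spin":0}]' 1
python3 -m crank '[{"offset":[0,0,0],"spin":0},{"offset":[0,0,0],"spin":0},{"offset":[0,0,0],"spin":0},{"offset":[0,0,0],"spin":0},{"offset":[0,0,0],"spin":0},{"offset":[0,0,0],"spin":0},{"offset":[0,0,0],"spin":0},{"offset":[0,0,0],"spin":0}]' 0 20
```

```text
18.8
clock: 17.53
eef_pos: [543.9, -271.1, 42.6]
eef_rot: [3.141, 0.002, 1.478]
wrist_force: [0.8, -0.5, -0.1]
finger_gap: 93.9
clock: 18.2
eef_pos: [544.3, -271.3, 43.3]
eef_rot: [3.14, 0.002, 1.478]
wrist_force: [-1.2, -0.7, 8.5]
finger_gap: 44.6
```

```bash
python3 -m crank '[{"offset":[0,0,0],"spin":0},{"offset":[0,0,0],"spin":0},{"offset":[0,0,0],"spin":0},{"offset":[0,0,0],"spin":0},{"offset":[0,0,0],"spin":0},{"offset":[0,0,0],"spin":0},{"offset":[0,0,0],"spin":0},{"offset":[0,0,0],"spin":0}]' 0 20
python3 - <<'E'
from h import *;import pickle
s,p=wrist();a=manip.camera('scene');save(p,'w10.png');save(a,'s10.png');pickle.dump((s,p,a),open('10.pkl','wb'))
u,v=map(int,proj(a,[544,-271,50]))
c=[cv2.resize(p['pixels'][120:300,160:340],(400,400),interpolation=cv2.INTER_CUBIC),cv2.resize(a['pixels'][v-40:v+40,u-40:u+40],(400,400),interpolation=cv2.INTER_CUBIC)]
cv2.imwrite('pics/c10.png',cv2.cvtColor(np.hstack(c),cv2.COLOR_RGB2BGR))
E
```

```text
clock: 18.87
eef_pos: [544.6, -271.8, 45.0]
eef_rot: [3.139, 0.003, 1.478]
wrist_force: [-5.4, 2.1, 14.4]
finger_gap: 22.6
```

Gap 22.6 mm matches the stated fully open handle width. Lifting.

```bash
python3 -m crank '[{"offset":[0,0,0.003],"spin":0},{"offset":[0,0,0.008],"spin":0},{"offset":[0,0,0.02],"spin":0},{"offset":[0,0,0.04],"spin":0},{"offset":[0,0,0.065],"spin":0},{"offset":[0,0,0.09],"spin":0},{"offset":[0,0,0.12],"spin":0},{"offset":[0,0,0.145],"spin":0}]'
python3 - <<'E'
from h import *;import pickle
s,p=wrist();a=manip.camera('scene');t=manip.camera('top');save(p,'w11.png');save(a,'s11.png');pickle.dump((s,p,a,t),open('11.pkl','wb'));T=tf(s)
print(s['eef_pos'],s['finger_gap'],s['wrist_force'])
for nm,q in(('w',p),('s',a)):
  for n in('clip','clip_pivot','clip_tip_fixed','clip_tip_moving'):
    for d in manip.search_frame(q,n)[:2]:
        L=np.array(d['location']);print(nm,n,L.round(),round(d['conf'],2),'tool',(np.linalg.inv(T)@np.r_[L,1])[:3].round(1))
E
```

```text
clock: 19.63
eef_pos: [544.6, -271.8, 192.8]
eef_rot: [3.137, 0.004, 1.478]
wrist_force: [-0.5, -0.7, -0.3]
finger_gap: 20.3
[ 544.63884578 -271.78501107  192.82271924] 20.34549418927201 [-0.45326546 -0.65521148 -0.33933029]
w clip [ 543. -266.  195.] 0.89 tool [ 5.4 -2.3 -2.3]
w clip_pivot [ 543. -260.  192.] 0.67 tool [11.8 -2.7  0.6]
w clip_tip_fixed [ 543. -264.  195.] 0.71 tool [ 7.1 -2.6 -1.8]
w clip_tip_moving [ 555. -262.  212.] 0.68 tool [ 10.1   9.7 -18.8]
s clip [ 554. -257.  192.] 0.79 tool [15.9  7.5  0.5]
s clip_pivot [ 555. -264.  192.] 0.61 tool [8.5 9.6 1. ]
s clip_tip_fixed [ 553. -261.  192.] 0.83 tool [11.8  7.7  1.2]
s clip_tip_moving [ 557. -265.  188.] 0.68 tool [ 8.3 12.   4.3]
```

The clip is held at a gap of 20.3 mm. My picture views are used up, so I'll check the clip's attitude numerically from here.

Run:
```python
from h import *;import pickle
s,p,a,t=pickle.load(open('11.pkl','rb'));T=tf(s)
def asc(q,u0,u1,v0,v1,st=2):
    im=q['pixels'].astype(int)
    for v in range(v0,v1,st):
        r=''
        for u in range(u0,u1,st):
            R,G,B=im[v,u]
            r+='B' if B>R+12 else '.' if R>B+22 else '#' if R+G+B<135 else 'o' if R+G+B>330 else '+'
        print(v,r)
for n,X in(('pivot far end',[25,0,0]),('lipL in',[22,-13,43]),('lipR in',[22,13,43]),('lipR out',[22,23,43]),('handle top R',[17,11,-50]),('tip closed',[8,0,-25])):
    print(n,np.round(proj(p,(T@np.r_[X,1])[:3]),1),'scene',np.round(proj(a,(T@np.r_[X,1])[:3]),1))
asc(p,196,312,130,250)
u,v=map(int,proj(a,T[:3,3]));print(u,v);asc(a,u-30,u+30,v-30,v+34,1)
```

```text
pivot far end [254.  180.1] scene [199.2 158.6]
lipL in [237.8 170.9] scene [202.2 166.1]
lipR in [269.6 170.9] scene [197.6 171.2]
lipR out [281.9 170.9] scene [195.8 173.3]
handle top R [275.  217.2] scene [192.8 147.1]
tip closed [254.2 216.5] scene [193.4 150.5]
130 ..........................................................
132 ..........................................................
134 ..........................................................
136 ..........................................................
138 ..........................................................
140 ..........................................................
142 ..........................................................
144 ..........................................................
146 ..........................................................
148 ..........................................................
150 ..........................................................
152 ..........................................................
154 ..........................................................
156 ..........
[... 6414 characters left out ...]
..................................................
180 ###.........................................................
181 ###.........................................................
182 ###.........................................................
183 ###.........................................................
184 ###.........................................................
185 ##+.........................................................
186 ##..........................................................
187 #...........................................................
188 ............................................................
189 ............................................................
```

The clip hangs square: pivot at tool z≈0, jaw tips at z≈+43, gape about 27 mm, and both levers symmetric to within about 1 mm. Carrying it high to the card.

```bash
python3 -m crank '[{"offset":[0,0.01,0],"spin":-1},{"offset":[-0.001,0.03,0],"spin":-3},{"offset":[-0.002,0.055,0],"spin":-5},{"offset":[-0.002,0.08,0],"spin":-7},{"offset":[-0.003,0.105,0],"spin":-9},{"offset":[-0.003,0.13,0],"spin":-11},{"offset":[-0.003,0.15,0],"spin":-13},{"offset":[-0.004,0.17,0],"spin":-15}]'
python3 -m crank '[{"offset":[0,0.02,0],"spin":-1},{"offset":[-0.001,0.04,0],"spin":-2},{"offset":[-0.001,0.06,0],"spin":-2.5},{"offset":[-0.001,0.08,0],"spin":-2.5},{"offset":[-0.002,0.1,0],"spin":-2.5},{"offset":[-0.002,0.12,0],"spin":-2.5},{"offset":[-0.002,0.13,0],"spin":-2.5},{"offset":[-0.002,0.13,0],"spin":-2.5}]'
python3 - <<'E'
from h import *
s,p=wrist();print(s['eef_pos'],np.rad2deg(s['eef_rot'][2]),s['finger_gap'])
E
```

```text
clock: 20.85
eef_pos: [540.3, -100.5, 189.2]
eef_rot: [3.14, 0.003, 1.215]
wrist_force: [-0.7, 0.7, -1.4]
finger_gap: 20.0
clock: 21.52
eef_pos: [538.2, 30.9, 189.0]
eef_rot: [3.14, 0.003, 1.173]
wrist_force: [0.0, 0.1, -1.1]
finger_gap: 20.0
[538.22097072  30.92549962 189.00712362] 67.23514807736042 20.014700658849385
```

```bash
cat >> h.py <<'E'
def asc(q,u0,u1,v0,v1,st=2):
    im=q['pixels'].astype(int)
    for v in range(v0,v1,st):
        r=''
        for u in range(u0,u1,st):
            R,G,B=im[v,u]
            r+='W' if min(R,G,B)>125 else 'B' if B>R+12 else '.' if R>B+22 else '#' if R+G+B<135 else 'o' if R+G+B>330 else '+'
        print(v,r)
E
python3 - <<'E'
from h import *
s,p=wrist();T=tf(s);print(s['eef_pos'])
c=np.array([538.6,28.0]);x=np.array([np.cos(np.deg2rad(67.3)),np.sin(np.deg2rad(67.3))])
print('card far top end',proj(p,[*(c+40*x),98]),'tips far L/R',[proj(p,(T@np.r_[22,y,43,1])[:3]) for y in(-13,13)])
asc(p,200,310,110,222,2)
E
```

```text
[538.29243409  29.81718608 189.02265109]
card far top end (np.float64(253.9481537570133), np.float64(142.54540384864595)) tips far L/R [(np.float64(237.34664461544062), np.float64(170.57309744169703)), (np.float64(269.1745295964074), np.float64(170.5640392137165))]
110 .......................................................
112 .......................................................
114 .......++#+#+++++++.........+++++++#+++###++...........
116 .......++++++++++++++......+++++++++#+#+##++...........
118 .......++++++++++++++++.+++.+++++++######++++..........
120 .......++++++++++++++++....+++++++++#####+++...........
122 .......++++++#+#+++++++.+++++++++++#######++...........
124 .......+++++++#++++++++++++++++++++##+##+#+++..........
126 .......+++#+#+++++++++++++++++++++++######+++..........
128 .......++++#+######++++++++++++++#########+++..........
130 .......++##++############++#+#############+++..........
132 .......++++#+###########+++++++#+#########+++..........
134 .......+#++#####+++++++++++++++++++++######++..........
136 .......+####+###+++++++++++++++++++++######++.....
[... 1825 characters left out ...]
BBB+++##+++++##++++BBB########..........
200 .........###BBBBBB+++##+++++##++++BBB########..........
202 .........###BBBBBB+++##+++++++++++BBB########..........
204 .........###BBBBBB+++##+++++++++++BBB########..........
206 .........###BBBBBB+++##++++++++++++BB########..........
208 .........###BBBBBB+++###+++++++++++BB########..........
210 .........###BBBBBB+++##++++++++++++BB########..........
212 .........###BBBBBB+++##+++++++++++++B########..........
214 .........###BBBBBB+++##+++++++++++++B########..........
216 ...........##BBBB+++++#++++++++++++++#.................
218 ............#BBB+oooo+#+++++++++oWWo++.................
220 ............+++++oWWW+#+++++++++oWWW+++................
```

Run:
```python
from h import *;import pickle
s,p,_,_=pickle.load(open('11.pkl','rb'))
print('clip over wood')
for v in(171,172,173,174,176,178,180,184,188):
    r=p['pixels'][v,215:290,0].astype(int);print(v,' '.join(map(str,r[5:22])),'|',' '.join(map(str,r[44:66])))
s,p=wrist();print('now, blue-red')
for v in(174,176,178,182,190):
    q=p['pixels'][v].astype(int);print(v,(q[218:242,2]-q[218:242,0]).tolist(),(q[258:282,2]-q[258:282,0]).tolist())
for v in(150,165):
    d=np.diff(p['pixels'][v].astype(int).min(1));i=np.arange(240,265);print(v,[(int(k),int(d[k])) for k in i if abs(d[k])>15])
```

```text
clip over wood
171 150 121 100 93 87 83 77 69 66 64 65 74 99 132 163 178 180 | 160 160 158 144 117 87 64 58 59 61 62 65 66 64 64 79 101 135 160 168 168 170
172 143 95 56 49 47 46 46 47 45 43 46 45 60 88 131 165 180 | 160 158 149 127 86 60 54 54 53 54 53 51 52 51 49 55 74 120 155 167 168 170
173 142 90 47 42 45 46 44 44 46 46 46 45 45 65 109 154 175 | 161 158 146 117 78 55 53 55 54 54 55 53 53 53 52 52 72 117 156 168 168 170
174 144 94 51 43 47 46 46 48 46 48 48 49 44 57 99 144 173 | 161 157 147 118 76 54 53 53 55 56 56 53 52 52 52 52 75 119 157 168 168 168
176 145 94 53 45 44 47 46 46 45 47 44 44 45 52 85 133 169 | 161 158 146 115 77 54 56 53 53 55 53 53 52 52 51 54 83 126 158 168 166 167
178 145 95 53 44 43 48 45 46 45 44 45 46 44 50 84 133 172 | 161 158 145 116 75 52 52 52 50 51 52 50 52 50 51 56 81 125 158 168 167 169
180 146 96 50 42 43 46 46 47 45 46 44 47 43 45 58 90 118 | 163 156 139 109 69 51 49 52 49 51 51 52 51 49 50 53 82 124 157 166 165 167
184 150 106 62 43 43 44 45 45 44 45 46 44 43 44 44 44 47 | 138 94 55 48 49 48 49 48 49 49 50 49 49 49 46 53 80 124 157 164 166 167
18
[... 587 characters left out ...]
4, 27, 28, 28, 25, 25, 22, 21, 18, 11, 1, -3, -5, -3, -3, -4, -4, -3] [-6, -4, -5, -6, -6, -4, 3, 13, 17, 18, 19, 19, 19, 18, 20, 15, 5, -8, -12, -10, -11, -11, -11, -9]
182 [-11, -9, -11, -13, -7, 10, 25, 26, 29, 29, 28, 27, 30, 29, 28, 26, 25, 22, 21, 15, 8, 2, 0, -5] [-6, -1, 7, 15, 22, 23, 20, 20, 19, 19, 19, 20, 20, 18, 17, 13, 4, -8, -12, -12, -11, -10, -11, -11]
190 [-11, -10, -11, -14, -10, 7, 23, 28, 28, 30, 28, 28, 30, 30, 29, 31, 32, 34, 37, 39, 37, 33, 17, 2] [-2, 12, 29, 33, 32, 29, 24, 23, 22, 20, 20, 22, 22, 21, 19, 15, 3, -9, -10, -11, -9, -9, -10, -9]
150 [(247, 36), (248, 37), (255, -36), (256, -46), (257, -23)]
165 [(247, 37), (248, 43), (254, -18), (255, -41), (256, -46)]
```

The clip is tilted about 2° in the pads. Its tips sit about 3 mm towards tool -y, so I shift to centre the jaws on the panel, come down to just above the card and recheck.

```bash
python3 -m crank '[{"offset":[0.0018,-0.0022,0],"spin":0},{"offset":[0.0018,-0.0022,-0.01],"spin":0},{"offset":[0.0018,-0.0022,-0.02],"spin":0},{"offset":[0.0018,-0.0022,-0.03],"spin":0},{"offset":[0.0018,-0.0022,-0.035],"spin":0},{"offset":[0.0018,-0.0022,-0.037],"spin":0},{"offset":[0.0018,-0.0022,-0.037],"spin":0},{"offset":[0.0018,-0.0022,-0.037],"spin":0}]'
cat > chk.py <<'E'
from h import *
s,p=wrist();Ti=np.linalg.inv(tf(s));print(s['eef_pos'],np.rad2deg(s['eef_rot'][2]),s['finger_gap'],s['wrist_force'])
def ty(u,v,z): return (Ti@np.r_[atz(p,u,v,z),1])[:2].round(1)
for v in(140,150,160,168):
    d=np.diff(p['pixels'][v].astype(float).min(1));a=240+d[240:252].argmax()+.5;b=250+d[250:268].argmin()+.5
    print(v,a,b,'card mid tool xy',ty((a+b)/2,v,98),'width',ty(b,v,98)[1]-ty(a,v,98)[1])
zt=s['eef_pos'][2]-43
print('tips mid tool xy',ty(248.3,174,zt),'L/R inner',ty(234,174,zt),ty(262.4,174,zt))
g=p['pixels'].min(2)[:,250:255].mean(1);d=np.diff(g);v=100+d[100:170].argmax()+.5;print('card far end row',v,ty(252,v,98))
asc(p,214,290,120,200,2)
E
python3 chk.py
```

```text
clock: 22.33
eef_pos: [540.3, 26.6, 152.2]
eef_rot: [3.14, 0.003, 1.171]
wrist_force: [0.2, -0.7, 0.1]
finger_gap: 20.1
[540.27688068  26.55861349 152.22452994] 67.10852564480629 20.102010441311503 [ 0.22616352 -0.66952241  0.10532834]
140 245.5 252.5 card mid tool xy [45.5 -3.5] width 5.800000000000001
150 244.5 253.5 card mid tool xy [37.2 -3.5] width 7.5
160 244.5 253.5 card mid tool xy [28.7 -3.6] width 7.6000000000000005
168 244.5 253.5 card mid tool xy [21.8 -3.6] width 7.6000000000000005
tips mid tool xy [19.1 -4.1] L/R inner [ 19.2 -15.8] [19.1  7.5]
card far end row 145.5 [41. -1.]
120 +++#++##+++++++++++++++++++#+##+###+++
122 +++#+###++++++++++++++++++##+#######+.
124 +#####+#++++++++++++++++++##########++
126 ##+#######++++++++++++++++#+########++
128 #++##########+++++++++++++###########+
130 +#################################+#++
132 ####################################++
134 #############+++++++++++++++########++
136 ######++++++++++++++++++++++++#####+++
138 #+####++++++++++++++++++++++++######++
140 #+####++++++++++++++++++++++++#######+
142 ######+++++++++++++++++++
[... 517 characters left out ...]
++++########
168 #######++++++++WWWWW++++++++++########
170 #######++++++++WWWWW+++++++++#########
172 ##########+++++WWWWW+++++#############
174 #####BBB##+++++WWWWW+++++###BB########
176 #####BBBB#+++++oWWWW+++++##BBB########
178 #####BBBBB+++++++++++++++#BBBB########
180 #####BBBBBB++++++++++++++BBBBB########
182 #####BBBBBBB++++++++++++BBBBBB########
184 #####BBBBBBBBB+++++++++BBBBBBB########
186 #####BBBBBBBBB+++++++++BBBBBBB########
188 #####BBBBBBBBB+++++++++BBBBBBB########
190 #####BBBBBBBBB+++++++++BBBBBBB########
192 #####BBBBBB+++++++++++++++BBBB########
194 #####BBBBBB+++++++++++++++BBBB########
196 #####BBBBBB+++++++++++++++BBBB########
198 #####BBBBBB++++#+++++#+++++BBB########
```

The jaws are centred on the panel: card at tool y -3.55, mid-jaw about -3.9, inner faces at -15.8 and +7.5. The yaw matches. Lowering to about 20 mm below the edge.

```bash
python3 -m crank '[{"offset":[0.0003,0.0007,-0.002],"spin":0},{"offset":[0.0003,0.0007,-0.006],"spin":0},{"offset":[0.0003,0.0007,-0.011],"spin":0},{"offset":[0.0003,0.0007,-0.017],"spin":0},{"offset":[0.0003,0.0007,-0.023],"spin":0},{"offset":[0.0003,0.0007,-0.028],"spin":0},{"offset":[0.0003,0.0007,-0.031],"spin":0},{"offset":[0.0003,0.0007,-0.031],"spin":0}]'
python3 -m crank '[{"offset":[0,0,0],"spin":0},{"offset":[0,0,0],"spin":0},{"offset":[0,0,0],"spin":0},{"offset":[0,0,0],"spin":0},{"offset":[0,0,0],"spin":0},{"offset":[0,0,0],"spin":0},{"offset":[0,0,0],"spin":0},{"offset":[0,0,0],"spin":0}]'
python3 chk.py
python3 - <<'E'
from h import *
a=manip.camera('scene');save(a,'s12.png')
for n,X in(('pivot',[540,27,121]),('cardtop+40',[538.6+15.4,28+36.9,98]),('cardtop-40',[538.6-15.4,28-36.9,98]),('lipR+22',[561,31,78]),('lipR-22',[544,-9,78])):print(n,np.round(proj(a,X)))
u,v=map(int,proj(a,[540,27,95]));asc(a,u-36,u+36,v-32,v+32,1)
E
```

```text
clock: 23.05
eef_pos: [540.3, 27.2, 120.5]
eef_rot: [3.141, 0.004, 1.171]
wrist_force: [-0.4, 0.4, -0.5]
finger_gap: 20.0
clock: 23.72
eef_pos: [540.3, 27.3, 120.6]
eef_rot: [3.14, 0.003, 1.171]
wrist_force: [-0.2, 0.3, -0.6]
finger_gap: 20.1
[540.33097964  27.25905048 120.59501726] 67.11107013252253 20.08734294774623 [-0.18119098  0.26626209 -0.62270684]
140 245.5 253.5 card mid tool xy [49.3 -2.8] width 5.8
150 244.5 253.5 card mid tool xy [42.  -3.2] width 6.6
160 243.5 253.5 card mid tool xy [34.5 -3.6] width 7.3999999999999995
168 243.5 253.5 card mid tool xy [28.4 -3.6] width 7.5
tips mid tool xy [19.1 -4.1] L/R inner [ 19.1 -15.8] [19.1  7.5]
card far end row 152.5 [40.1 -1. ]
120 ++#+##+#++++++++++.+.+++++#+######+++.
122 +++##+++++++++++++.+++++++++######++++
124 #++++#+###++++++++++++++++++#######++.
126 +#####+##+##+++++++++++++++++#######++
128 +###########++++++++++++++##########++
130 +#######+##++++++++++++++++#########++
132 ++##############++++++++++##########++
134 ####################################++
136 +####################################+
138 #############+##
[... 5644 characters left out ...]
.......
226 ......................##########+++++++++++ooo++##########..............
227 .......................##########+++++++o+++++++#########...............
228 ........................###########+++++++++++##########................
229 .........................###########+++++++++##########.................
230 ...........................###########++++++##########..................
231 ............................###########+++###########...................
232 ..............................######################....................
233 ...............................###################......................
234 ................................#################.......................
```

The scene and wrist checks agree. The jaws straddle the panel, the card's edge is centred (far end at tool x 40.1 against 40 expected), and there is no contact force. Handing in.

```bash
python3 -c "
from cell import manip
print(manip.sign_off());s=manip.read_state();print(s['clock'],s['finger_gap'],s['wrist_force'])"
```

```text
the job is handed in; nothing more can be done
None
the job is handed in; nothing more can be done
```

The card stands in the black plinth and has been let go. The clip is held open over the middle of its top edge, and I handed the job in at about 24 s on the robot's clock.

**Card:**
- I pushed it down until it met the recess floor, with the foot at 8.0 mm and about 9.5 N.
- After release, the wrist camera put its top edge at z = 98 mm, measuring 80.2 × 7.8 mm. It was in line with the plinth to about 0.1°.

**Clip:**
- The handles are pinched to a finger gap of 20.1 mm with a 20 N grip setting.
- The inner lips measured about 23 mm apart, a little under the nominal 26 mm; near the lip edge I read about 25 mm.
- The jaws straddle the panel with their tips about 20 mm below the edge. The clip is centred along the edge to within about 1 mm and parallel to it to about 0.2°.
- Each lip has roughly 7–8 mm of room to the panel. The wrist force was under 1 N, so nothing suggests it touches the card.

**What failed or disagreed:**
- My first try at the clip closed on nothing: the fingers passed just above the handles, and the clip did not move. In the images the fingertips lay about 25 mm short of the stated tool point, so I went lower and the second try held.
- The wrist camera read about 2 mm off sideways, which I corrected for.
- The clip hangs about 2° tilted in the grip, so I centred the jaws themselves on the card rather than the gripper.
- I had used all 12 picture views by the time I gripped the clip, so the later checks were numerical (edge positions and character plots of the images).
- I did not measure the bystanders again at the end. No move was planned near them, and the force readings gave no sign of a bump.

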